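# Twist the lamp holder into the lamp house

### The job

Pick up the lamp holder by its handle and lower it upright into the round port on top of the lamp house, its two ears passing through the port's two slots, until it rests on the contact plate. Turn it clockwise (seen from above) until you feel its ramps bite under the lugs, then about 12 degrees more so that it is cammed snugly tight but not overtightened, and let go. Do not force or press it hard, and leave the other things on the bench alone.

Things in the scene. Friction and masses are not known exactly. Their poses are not given: they have to be found in the camera images.
- holder_grip (a point): Lamp holder: loose upright steel cartridge, 0.22-0.35 kg. Point: middle of its black handle, on the axis, 71 mm above the underside; z up, x along the handle and through the two ears. Foot 30 mm square, 8 mm high; body dia. 48, up to 48 mm; handle a flat bar 62 long (x), 14 thick (y), from 48 to 82 mm up. Half a turn about z makes no difference.
- holder_ears (a point): Point on the holder's axis 24 mm above its underside, axes as holder_grip. Two ears stand out at +x and -x to dia. 66 mm, each spanning 76 degrees about the axis, about 10 mm thick. Their tops are the ramps: 20 mm above the underside at the clockwise end (seen from above), rising to 30 mm at the other, 0.13 mm a degree.
- port (a point): Centre of the round port in the lamp house's top face, 90 mm above the bench; z up, x along the line through the two slots. Bore dia. 70. Two lugs at +y and -y reach in to dia. 52, each 92 degrees wide, rounded at their ends. Slots at +x and -x, 88 degrees wide: the ears pass with 6 degrees either way and 2 mm round the rim.
- port_low (a point): Point on the port's axis 30 mm below the top face, axes as port: the top of the unloaded contact plate, where the holder's underside comes to rest. The lug ends reach to 21-26 mm above this point (see lamphouse), so the ears turn freely below them at first; the lug ends then bite on the ramps and draw the holder down onto the plate's spring. Friction locks it.
- lamphouse: Lamp house: fixed white box 150 x 150 x 90 mm high, black fins on two sides, a lens barrel on the +x side. Its port is a steel ring with the lugs, screwed in to an unknown height, 0 to 5 mm above the top face: so the ramps first bite anywhere from 15 to 60 degrees of turn. Origin: centre of the underside, below the port; axes as port. Holder against it: never over 60 N.
- contact: Fixed foot, on the bench below the port, of the brass contact plate: 46 mm square, sprung, 9 N/mm, reached down the port. It must end pressed with 7 to 22 N, never over 35 N. Each degree of turn past the first bite adds about 1.2 N. The bite is felt by a gripping hand as a downward pull growing by about 0.6 N a degree if the hand does not follow the holder down (0.13 mm a degree).
- blank: Bystander: round steel blanking plug with a knob, dia. 56, 50 mm high, no ears. Origin: centre of underside.
- tubering: Bystander: black ring, dia. 32, 12 mm high, lying flat.
- mount: Bystander: black square lens mount 60 mm wide, 66 mm high.
- postholder: Bystander: upright black tube, dia. 25 on a 44 mm foot, 78 mm high.
- post: Bystander: steel rod, dia. 13, 100 mm long, lying.
- lensjar: Bystander: glass jar, dia. 50, 60 mm high.
- driver: Bystander: screwdriver 170 mm long, lying.
There are look-alikes about, which are no part of the job. Leave any orange or red look-alike of the lamphouse alone.

How it is judged:
On the way:
1. the holder stands upright in the port, on the contact plate, its ears in the slots (horizontal distance between holder_grip and port below 0.006 m and z of holder_grip in the frame of lamphouse below 0.1345 m and angle between holder_grip's own z axis and vertical below 0.1 rad), for 0.1 s.
At the end, for the whole second after the job is handed in: The holder is upright (within 3.5 degrees) and centred in the port (within 5 mm), locked by its ramps so that it presses the contact plate with 7 to 22 N, let go and at rest (contact force between holder and contact between 7 and 22 N and horizontal distance between holder_grip and port below 0.005 m and angle between holder_grip's own z axis and vertical below 0.06 rad and linear speed of holder below 0.01 m/s); the robot touches nothing.
It fails at once if the contact plate is pressed by the holder with more than 35 N (contact force between holder and contact above 35 N).
It fails at once if the holder is forced against the lamp house with more than 60 N (contact force between holder and lamphouse above 60 N).
It fails at once if another thing on the bench is moved by more than 30 mm (distance of any of blank, tubering, mount, postholder, post, lensjar, driver from where it was at the start of the episode above 0.03 m).
It also fails if it takes over 72 s, if anything falls off the work surface, if the arm or the gripper's body presses on something with over 40 N, if the wrist force passes 120 N, or if a joint passes its speed limit or range.

### The arm

A 6-joint arm with a two-finger parallel gripper is mounted at the origin on the work surface. World frame = base frame: x ahead of the robot, y to its left, z up, the work surface at z = 0. Lengths are in m, angles in rad, forces in N, time in s.
With the tool pointing down it reaches from about 0.275 to 0.85 m from the base axis. Payload 19 kg.
Tool frame: the origin (TCP) lies at the very end of the fingers, on their centre line; the grasp point (between the pads) lies 19 mm behind it; z points along the fingers, y is the line along which they close (so a half turn about z gives the same grasp; the last joint's range is limited). The gripper opens to 85 mm and grips with 20 to 120 N. Pads are 22 mm wide; open, the fingers measure 114 mm over their backs; the gripper's body (76 mm by 85 mm) begins 54 mm behind the grasp point. The pads swing forward as they close: fully open they stand 13 mm farther back than shut.
Start: joints at [-1.453, 0.15, 1.437, -0, 1.554, -0.134], TCP at [0.143, -0.557, 0.231] pointing down, gripper open.
Joint ranges: [-2.8, 2.8], [-0.68, 2.1], [0.12, 2.68], [-1.39, 4.53], [0.16, 2.79], [-2.81, 2.81]. Speed limits (rad/s): [1.89, 1.89, 2.22, 3.01, 3.01, 3.01].

### API

Orientations are given as a unit quaternion [x, y, z, w].
In Python, from cell import * gives the robot as it stands. Calls block until the motion is done:
- movep(position, orientation): joint-space move of the TCP to a pose.
- servo_line(position, frame=None, max_speed=0.15): straight line of the TCP; frame=None keeps the orientation; max_speed is the mean speed in m/s.
- movej(angles): joint-space move.
- let_go() and grab(f_grip=None): open the fingers fully, or close them until they stop; f_grip is the grip in N (None keeps the last).
- sleep(seconds).
- solve_ik(position, orientation): joint angles nearest the present ones, or None.
- get_state(): the state.
- snapshot(name): name is "scene" or "top"; returns (picture, depth): 400x640x3 uint8, red, green, blue; 400x640 float32, m along the optical axis (not along the pixel's ray), 0 where there is no reading.
- camera_model(name): a dict with "fovy" (degrees; the focal length in pixels is half the picture's height over the tangent of half this angle, whatever the lens; pixels are square), "cx", "cy" (the principal point, pixels), "D" ([k1, k2, p1, p2, k3] as OpenCV has them; the pictures are not rectified), "rvec" (rotation vector, rad) and "tvec" (3), from world to camera coordinates, as OpenCV has them. Camera axes: x right, y down, z forward; pixel columns grow to the right and rows downward; lengths in m; the calibration is good to about 2 mm. A picture is of the moment at which its call begins. camera_model takes no time and is no camera call.
A pose or a line that the arm cannot do raises IKError and nothing moves.
- job_done(): hands the job in; it is judged then, once.
The state is a dict: "time": time; "qpos": joint angles; "joint_velocities": joint speeds; "effort": joint torques, N m; "tool_pos": TCP position; "orientation": TCP orientation; "wrist_force": force on the tool from outside, world axes, zero at the start; "wrist_torque": the same for the moment, N m; "finger_gap": finger opening in m; "finger_force": force on a finger pad.
Only numpy, scipy, OpenCV 4.12 (cv2) and the standard library are available. Lean on these libraries where they do the work, as an engineer would, in place of code of your own. Each camera call takes 0.05 s, during which the arm holds its last target. There are 200 camera calls.

## Working session

There is one attempt and no reset: what is moved stays moved. The work goes in short steps, each a Python script; the robot and the scene stay as the last script left them, time stands still between calls to the robot, and variables do not carry over. Pictures are saved under pics/ and viewed, at most 10 in all, crops included, and the job is handed in when it is done.

```bash
mkdir -p pics; ls; python3 - <<'E'
from cell import *
import cv2,numpy as np
for n in("scene","top"):
    p,d=snapshot(n);cv2.imwrite(f"pics/{n}0.png",p[:,:,::-1]);np.save(f"pics/{n}0.npy",d)
    print(n,camera_model(n))
E
```

```text
pics
scene {'fovy': 54.1744040486196, 'cx': 315.8139327528726, 'cy': 195.1598214963874, 'D': array([-0.04534835,  0.        ,  0.        ,  0.        ,  0.        ]), 'rvec': array([ 1.92711974,  1.48483133, -0.5996128 ]), 'tvec': array([-0.10293376, -0.3322662 ,  1.46276543])}
top {'fovy': 57.352505365823625, 'cx': 320.93126807926865, 'cy': 198.11991389511678, 'D': array([-0.05342663,  0.        ,  0.        ,  0.        ,  0.        ]), 'rvec': array([ 2.12189618, -2.18489634,  0.1055796 ]), 'tvec': array([-0.01345098,  0.55923201,  0.99339211])}
```

View pics/top0.png

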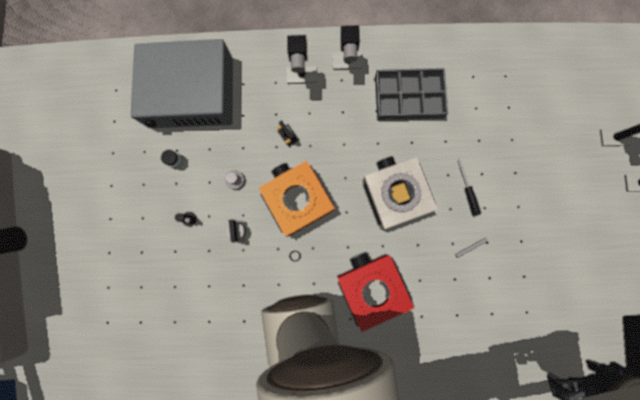

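View pics/scene0.png

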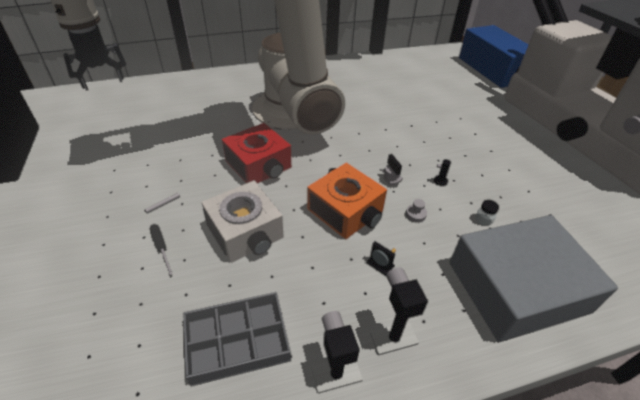

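Candidates for the holder: top (238,231), black flat bar on a silver base; (287,132), square mount with a lens; (172,157), dark cap on a jar; (234,179), silver plug. The first fits best. The white house is at top (402,192); I'll confirm both in an enlarged crop.

```bash
python3 - <<'E'
import cv2,numpy as np
t=cv2.imread("pics/top0.png");s=cv2.imread("pics/scene0.png")
f=lambda im,x,y,w,h,k:cv2.resize(im[y:y+h,x:x+w],None,fx=k,fy=k,interpolation=cv2.INTER_CUBIC)
a=f(t,355,145,90,90,4.4444);b=f(t,210,200,60,60,6.66667);c=f(s,360,140,160,80,5)[:,:800]
r=np.hstack([a,b[:400,:400]])
cv2.imwrite("pics/crop1.png",cv2.resize(np.vstack([r,c]),(800,600)) if 0 else np.vstack([cv2.resize(r,(640,320)),cv2.resize(c,(640,280))]))
E
cat > h.py <<'E'
from cell import *
import cv2,numpy as np
from scipy.spatial.transform import Rotation as R
def pix(name,uv,z):
    "world points on plane z for pixels"
    m=camera_model(name);f=200/np.tan(np.radians(m["fovy"]/2))
    K=np.array([[f,0,m["cx"]],[0,f,m["cy"]],[0,0,1]])
    n=cv2.undistortPoints(np.array(uv,float).reshape(-1,1,2),K,m["D"]).reshape(-1,2)
    Rm=cv2.Rodrigues(m["rvec"])[0];c=-Rm.T@m["tvec"]
    d=np.c_[n,np.ones(len(n))]@Rm
    return c+d*((z-c[2])/d[:,2])[:,None]
def cloud(name,d):
    "400x640x3 world points from depth"
    m=camera_model(name);f=200/np.tan(np.radians(m["fovy"]/2))
    K=np.array([[f,0,m["cx"]],[0,f,m["cy"]],[0,0,1]])
    v,u=np.mgrid[:400,:640].astype(float)
    n=cv2.undistortPoints(np.stack([u,v],-1).reshape(-1,1,2),K,m["D"]).reshape(-1,2)
    p=np.c_[n,np.ones(len(n))]*d.reshape(-1,1)
    return ((p-m["tvec"])@cv2.Rodrigues(m["rvec"])[0]).reshape(400,640,3)
def down(yaw):
    "tool down, tool y (closing line) at world angle yaw+90deg, i.e. tool x along yaw"
    return R.from_matrix(np.array([[np.cos(yaw),np.sin(yaw),0],[np.sin(yaw),-np.cos(yaw),0],[0,0,-1]]).astype(float)).as_quat()
E
python3 - <<'E'
from h import *
for n,box in(("top",[(215,265,205,255)]),("scene",[(375,410,145,190)])):
    P=cloud(n,np.load(f"pics/{n}0.npy"))
    for x0,x1,y0,y1 in box:
        q=P[y0:y1,x0:x1].reshape(-1,3)
        q=q[(q[:,2]>.06)&(q[:,2]<.095)]
        c=q[:,:2].mean(0);w,v=np.linalg.eigh(np.cov(q[:,:2].T))
        print(n,len(q),c,q[:,2].max(),np.sqrt(w)*3.46,np.degrees(np.arctan2(v[1,1],v[0,1])))
P=cloud("top",np.load("pics/top0.npy"))
q=P[140:240,350:450].reshape(-1,3);q=q[(q[:,2]>.08)&(q[:,2]<.11)]
print(cv2.minAreaRect(q[:,:2].astype(np.float32)*1000),np.percentile(q[:,2],[5,50,95,99]))
E
```

```text
top 148 [0.47377886 0.20843317] 0.08406045969461384 [0.01537676 0.05863139] -173.87005782925883
scene 197 [0.50681353 0.1841819 ] 0.08781015911932877 [0.0453805  0.20161259] 139.29588194617415
((561.29931640625, -242.59878540039062), (150.94915771484375, 151.74942016601562), 18.270917892456055) [0.08138857 0.08470463 0.09358115 0.09513733]
```

View pics/crop1.png

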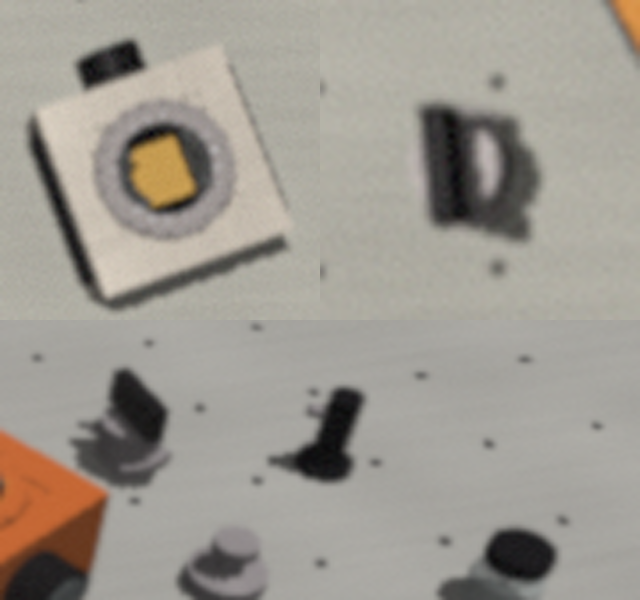

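Top crop: the white box has a steel ring centred at about top (401,192) and its lens barrel at (386,162). The black flat bar on the round steel body at top (238,231) is the lamp holder. The other candidates in the scene crop are a silver knobbed plug, a black tube and a capped jar.

```bash
python3 - <<'E'
from h import *
d=np.load("pics/top0.npy");P=cloud("top",d)
q=P[205:255,215:265].reshape(-1,3);q=q[q[:,2]>.074]
print("handle",cv2.minAreaRect(q[:,:2].astype(np.float32)*1000),len(q),q[:,2].min(),np.median(q[:,2]))
print("bench z",np.median(P[240:280,200:225,2]),np.median(P[150:170,330:350,2]), np.median(P[250:270,410:440,2]))
b=pix("top",[(386,162)],.05)[0]
print("barrel",b)
# ring: circle fit of points clearly above box top
q=P[165:220,375:430];m=(q[:,:,2]>.0895)&(q[:,:,2]<.1)
pt=q[m][:,:2];print("ringz",np.median(q[m][:,2]),len(pt),cv2.minEnclosingCircle((pt*1000).astype(np.float32)),pt.mean(0))
im=cv2.imread("pics/top0.png").astype(int)
hole=(im[165:220,375:430].min(2)<95).astype(np.uint8)
n,l,s,c=cv2.connectedComponentsWithStats(((q[:,:,2]<.08)).astype(np.uint8))
print(s,c+[375,165])
print("pixring",pix("top",[(401.4,192.25)],.093))
# box top white corners -> edges
print("corners",pix("top",[(365.5,175.5),(417.8,158),(436,211.5),(385,228)],.09))
S=cloud("scene",np.load("pics/scene0.npy"));q=S[140:190,370:415].reshape(-1,3);q=q[(q[:,2]>.05)&(q[:,2]<.09)&(np.hypot(q[:,0]-.474,q[:,1]-.208)<.045)]
if len(q):print("scene handle",cv2.minAreaRect(q[:,:2].astype(np.float32)*1000),q[:,2].max(),q.mean(0))
q=S[180:260,195:290].reshape(-1,3);q=q[(q[:,2]>.08)&(q[:,2]<.11)&(np.hypot(q[:,0]-.56,q[:,1]+.24)<.12)]
print("scene box",cv2.minAreaRect(q[:,:2].astype(np.float32)*1000),np.percentile(q[:,2],[5,50,95,99]))
E
```

```text
handle ((470.4111022949219, 85.81790161132812), (265.1692199707031, 56.111820220947266), 88.55455017089844) 131 0.07422289117558382 0.07922859758110203
bench z -0.0024411071649633473 -0.0024198943431472993 -0.002029984269990378
barrel [ 0.6522001  -0.21402146  0.05      ]
ringz 0.09194592840244782 744 ((561.3112182617188, -242.51853942871094), 52.84431076049805) [ 0.56167922 -0.24253845]
[[   0    0   55   55 2282]
 [   0    0   19    7   78]
 [  45    0   10   24  130]
 [  20    5    1    1    1]
 [  27    6    1    1    1]
 [  16    8    1    1    1]
 [  40    9    1    1    1]
 [  10   15    1    1    1]
 [  14   15   24   26  398]
 [   2   18    1    1    1]
 [   7   18    1    1    1]
 [  49   18    1    1    1]
 [   3   25    1    1    1]
 [  52   25    1    1    1]
 [   0   30    1    1    1]
 [  45   35    1    1    1]
 [   0   41    6   14   46]
 [  13   43    1    1    1]
 [  14   46    1    2    2]
 [  22   47    1    1    1]
 [  10   48    1    1    1]
 [  36   48   19    7   73]
 [  34   54    1    1    1]] [[401.45924628 192.6121823 ]
 [381.3974359  167.02564103]
 [426.
[... 446 characters left out ...]
8.        ]
 [389.         211.5       ]
 [397.         212.        ]
 [385.         213.        ]
 [422.78082192 217.        ]
 [409.         219.        ]]
pixring [[ 0.56065461 -0.24338849  0.093     ]]
corners [[ 0.60882946 -0.15097809  0.09      ]
 [ 0.65208189 -0.29304613  0.09      ]
 [ 0.50723004 -0.33253633  0.09      ]
 [ 0.46809737 -0.19611921  0.09      ]]
scene handle ((476.12139892578125, 210.13893127441406), (64.29862976074219, 16.338884353637695), 6.439411163330078) 0.08233647650436413 [0.48140038 0.20806549 0.06992936]
scene box ((564.8890380859375, -241.6612548828125), (154.93316650390625, 150.08987426757812), 18.45188331604004) [0.08186572 0.08463325 0.09312379 0.09423542]
```

```bash
cat >> h.py <<'E'
HOUSE=np.array([.5625,-.2422]);HY=np.radians(18.35)
E
python3 - <<'E'
from h import *
r=np.radians
print(get_state()["qpos"],get_state()["wrist_force"])
for y in (6.3,186.3,-173.7):
    print(y,solve_ik([.475,.2095,.15],down(r(y))))
for y in (18,-60,198,120):
    print(y,solve_ik([*HOUSE,.13],down(r(y))))
E
```

```text
[-1.45298531e+00  1.50924401e-01  1.43793142e+00 -2.46711179e-05
  1.55380658e+00 -1.33989229e-01] [ 0.19189352  1.03813895 -0.30073418]
6.3 [ 2.66908935e-01  7.66135439e-02  1.68573272e+00 -4.44089210e-16
  1.37924639e+00  1.72774952e+00]
186.3 [ 2.66908935e-01  7.66135439e-02  1.68573272e+00 -4.44089210e-16
  1.37924639e+00 -1.41384313e+00]
-173.7 [ 2.66908935e-01  7.66135439e-02  1.68573272e+00 -4.44089210e-16
  1.37924639e+00 -1.41384313e+00]
18 [-5.32319256e-01  2.79323137e-01  1.48907548e+00 -4.44089210e-16
  1.37319404e+00  7.24317806e-01]
-60 [-5.32319256e-01  2.79323137e-01  1.48907548e+00 -4.44089210e-16
  1.37319404e+00  2.08567462e+00]
198 [-5.32319256e-01  2.79323137e-01  1.48907548e+00 -4.44089210e-16
  1.37319404e+00 -2.41727485e+00]
120 [-5.32319256e-01  2.79323137e-01  1.48907548e+00 -4.44089210e-16
  1.37319404e+00 -1.05591803e+00]
```

```bash
python3 - <<'E'
from h import *
r=np.radians;q=down(r(6.3))
movep([.475,.2095,.17],q); servo_line([.475,.2095,.055],max_speed=.12)
print(get_state()["wrist_force"]);grab(60);s=get_state();print(s["finger_gap"],s["finger_force"],s["wrist_force"],s["tool_pos"],s["time"])
servo_line([.475,.2095,.21]); s=get_state();print(s["wrist_force"],s["finger_gap"])
movep([*HOUSE,.21],down(HY));sleep(.3)
for n in("scene","top"):
    p,d=snapshot(n);cv2.imwrite(f"pics/{n}1.png",p[:,:,::-1]);np.save(f"pics/{n}1.npy",d)
s=get_state();print(s["time"],s["tool_pos"],s["wrist_force"])
t=cv2.imread("pics/top1.png")[110:250,330:480];c=cv2.imread("pics/scene1.png")[60:260,150:330]
cv2.imwrite("pics/v1.png",np.hstack([cv2.resize(t,(400,373)),cv2.resize(c,(336,373))]))
E
```

```text
[ 0.1943164  -0.39571196  0.18669653]
0.012643167663234898 61.498156785964966 [ 0.38695424  0.483191   -0.6280327 ] [0.47500771 0.20951766 0.05499784] 4.8
[-0.03351553  0.02390326 -2.27066175] 0.013037479993675691
8.0667 [ 0.56257921 -0.24195454  0.21005836] [ 0.22700835 -0.26451287 -1.9484805 ]
```

View pics/v1.png

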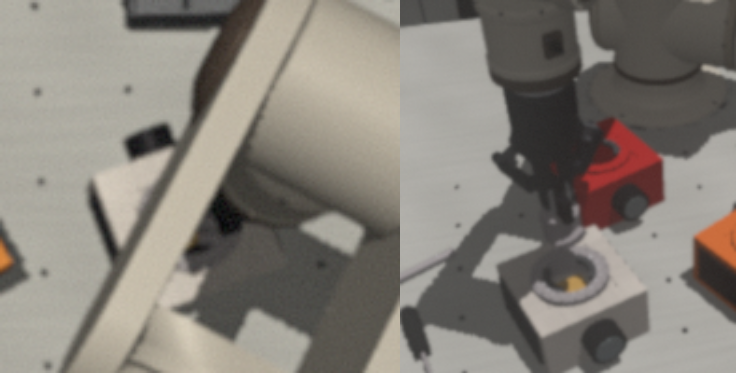

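The holder hangs upright in the gripper over the white house, its ring in view in the scene picture. I'll measure the held body relative to the ring in that same camera.

```bash
python3 - <<'E'
from h import *
from scipy.optimize import least_squares
P=cloud("scene",np.load("pics/scene1.npy"));P0=cloud("scene",np.load("pics/scene0.npy"))
q=P[60:260,150:330].reshape(-1,3)
h=q[(np.hypot(q[:,0]-.5625,q[:,1]+.242)<.05)]
for lo,hi in((.186,.2),(.19,.202)):
    b=h[(h[:,2]>lo)&(h[:,2]<hi)][:,:2]
    f=least_squares(lambda c:np.hypot(*(b-c).T)-.024,[.5625,-.242],loss="soft_l1",f_scale=.001)
    print("body",len(b),f.x,np.abs(f.fun).mean())
print("z hist",np.histogram(h[:,2],bins=np.arange(.05,.3,.01)))
for Q,n in((P0,"scene0"),(cloud("top",np.load("pics/top0.npy")),"top0")):
    r=Q.reshape(-1,3);r=r[(np.abs(r[:,2]-.0925)<.003)&(np.hypot(r[:,0]-.5625,r[:,1]+.242)<.065)][:,:2]
    rad=np.hypot(*(r-[.5625,-.242]).T)
    # outer edge by direction: 97th percentile in 10deg sectors
    def edge(c,pc=97):
        a=np.arctan2(*(r-c).T[::-1]);k=((a+np.pi)/(2*np.pi)*24).astype(int)%24
        o=[]
        for i in range(24):
            s=r[k==i]
            if len(s)>5:
                d=np.hypot(*(s-c).T);o.append(s[np.argsort(d)[int(len(d)*pc/100)-0 if int(len(d)*pc/100)<len(d) else -1]])
        return np.array(o)
    c=np.array([.5625,-.242])
    for _ in range(3):
        e=edge(c);g=least_squares(lambda v:np.hypot(*(e-v[:2]).T)-v[2],[*c,.05],loss="soft_l1",f_scale=.001);c=g.x[:2]
    print(n,len(r),r.mean(0),g.x,np.abs(g.fun).mean())
print(get_state()["tool_pos"])
E
```

```text
body 88 [ 0.56230965 -0.2414921 ] 0.0015069552021562114
body 130 [ 0.56182556 -0.2410079 ] 0.002942787234643151
z hist (array([110,  57,  41,  82, 562,   0,   0,   0,   0,   0,   0,  21, 107,
        85,  67,  97,  50,  68, 126,  49, 102, 164, 127, 123]), array([0.05, 0.06, 0.07, 0.08, 0.09, 0.1 , 0.11, 0.12, 0.13, 0.14, 0.15,
       0.16, 0.17, 0.18, 0.19, 0.2 , 0.21, 0.22, 0.23, 0.24, 0.25, 0.26,
       0.27, 0.28, 0.29]))
scene0 675 [ 0.56637781 -0.24254916] [ 0.56428234 -0.2423847   0.05175949] 0.0008549185085432757
top0 729 [ 0.56175075 -0.24230853] [ 0.5612347  -0.24221504  0.05194257] 0.0004542103171116677
[ 0.56257921 -0.24195454  0.21005836]
```

```bash
cat >> h.py <<'E'
def F(n=4):
    v=[]
    for _ in range(n): v.append(np.r_[get_state()["wrist_force"],get_state()["wrist_torque"]]);sleep(.02)
    return np.mean(v,0)
def descend(xy,z0,z1,step,lim,F0,yaw=None):
    z=z0
    while z>z1+1e-6:
        z=max(z-step,z1);servo_line([*xy,z],max_speed=.03)
        f=F(2)-F0
        if np.linalg.norm(f[:3])>lim: break
    print("z",round(z,4),"F",np.round(f,2),get_state()["time"]);return z
E
python3 - <<'E'
from h import *
xy=[.563,-.2422]
servo_line([*xy,.162],max_speed=.1);sleep(.2);F0=F(10);np.save("F0.npy",F0);print(F0)
z=descend(xy,.162,.115,.003,4,F0)
p,d=snapshot("scene");cv2.imwrite("pics/v2.png",cv2.resize(p[100:270,170:310,::-1],(490,595),interpolation=2))
E
```

```text
[ 0.18603089  0.10407739 -2.31365737 -0.00483146 -0.0040154   0.01097446]
z 0.115 F [-0.27 -0.62  0.09  0.02  0.05 -0.02] 13.6
```

View pics/v2.png

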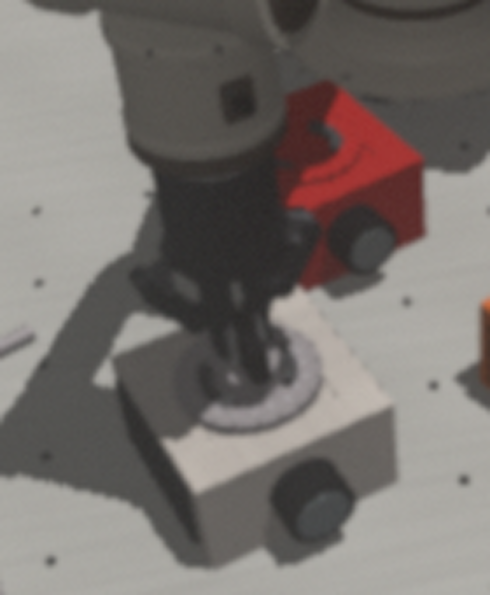

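The holder went in without touching anything. Next I'll find the plate in fine steps, then start turning while watching the forces.

```bash
python3 - <<'E'
from h import *
xy=[.563,-.2422];F0=np.load("F0.npy")
z=descend(xy,.115,.1115,.0004,2.2,F0)
for a in range(2,17,2):
    movep([*xy,z],down(HY-np.radians(a)));f=F(6)-F0
    print(a,np.round(f,2))
    if np.linalg.norm(f[:3])>12:break
s=get_state();print(s["time"],s["finger_gap"],s["tool_pos"])
E
```

```text
z 0.1142 F [-0.62  0.69  4.65  0.13  0.13 -0.02] 14.2167
2 [ 0.42  0.07  4.88 -0.04 -0.16 -0.02]
4 [ 1.11 -0.67  4.82 -0.19 -0.32 -0.  ]
6 [ 1.51 -0.83  5.24 -0.23 -0.36  0.01]
8 [ 1.99 -0.91  5.83 -0.24 -0.34 -0.02]
10 [ 1.41 -0.57  5.88 -0.24 -0.27 -0.  ]
12 [ 1.11 -0.76  5.67 -0.18 -0.27 -0.02]
14 [ 1.13 -0.7   6.05 -0.15 -0.25 -0.01]
16 [ 1.16 -0.38  5.42 -0.18 -0.23  0.01]
17.0167 0.012782981661166254 [ 0.56298043 -0.2422058   0.11418194]
```

```bash
python3 - <<'E'
from h import *
xy=[.563,-.2422];F0=np.load("F0.npy")
z=.1146;servo_line([*xy,z],max_speed=.03);sleep(.1);b=(F(8)-F0);print("base",np.round(b,2))
H=[]
for a in range(17,76):
    movep([*xy,z],down(HY-np.radians(a)));f=F(4)-F0;H.append(f)
    print(a,np.round(f,2))
    if np.linalg.norm(f[:2])>12 or f[2]<b[2]-3 :break
s=get_state();print(s["time"],s["finger_gap"],s["tool_pos"])
E
```

```text
base [ 1.2  -0.96  3.26 -0.22 -0.3   0.  ]
17 [ 0.43 -0.89  2.61 -0.17 -0.2   0.  ]
18 [ 0.45 -0.7   2.42 -0.14 -0.17  0.01]
19 [ 1.09 -0.77  2.22 -0.1  -0.14  0.01]
20 [ 0.48 -0.8   2.54 -0.14 -0.17  0.01]
21 [ 0.87 -1.01  2.4  -0.15 -0.16  0.01]
22 [ 0.45 -0.65  2.55 -0.13 -0.16 -0.02]
23 [ 0.86 -0.52  2.57 -0.16 -0.14  0.02]
24 [ 0.5   0.01  2.07 -0.15 -0.14 -0.04]
25 [ 0.8  -0.58  2.23 -0.14 -0.16  0.01]
26 [-0.1  -0.61  2.61 -0.16 -0.13  0.  ]
27 [ 0.71 -0.78  2.73 -0.16 -0.12 -0.01]
28 [ 0.12 -0.31  2.6  -0.14 -0.14 -0.03]
29 [ 1.   -0.34  2.8  -0.17 -0.1  -0.01]
30 [ 0.5  -0.87  2.34 -0.17 -0.11 -0.02]
31 [ 0.81 -0.88  2.58 -0.16 -0.15 -0.  ]
32 [ 0.47 -0.91  2.68 -0.2  -0.12  0.01]
33 [ 0.74 -0.61  2.08 -0.18 -0.12 -0.  ]
34 [ 0.59 -0.89  2.64 -0.18 -0.11 -0.01]
35 [ 0.56 -0.77  2.7  -0.16 -0.12 -0.02]
36 [ 0.57 -0.64  2.74 -0.18 -0.1  -0.01]
37 [-0.03 -0.94  2.26 -0.17 -0.11 -0.02]
38 [ 0.47 -1.2   1.96 -0.19 -0.1   0.02]
39 [-0.04 -0.57  2.26 -0.19 -0.12  0.  ]
40 [ 0.87 -0.59  2.51 -0.19 -0.11  0.02]
41 [-0.04 -0.99  2.36 -0.21 -0.09 -0.  ]
42 [ 0.42 -0.87  2.73 -0.2  -0.08 -0.03]
43 [ 0.42 -0.81  2.13 -0.19 -0.09  0.  ]
44 [ 0.23 -0.66  2.33 -0.19 -0.07  0.  ]
45 [ 0.54 -0.72  2.35 -0.18 -0.09 -0.02]
46 [ 0.47 -1.15  2.67 -0.19 -0.08  0.  ]
47 [ 0.56 -1.23  2.6  -0.19 -0.09  0.03]
48 [ 0.41 -0.84  2.79 -0.21 -0.08 -0.  ]
49 [ 0.08 -0.78  2.09 -0.2  -0.06 -0.02]
50 [ 0.19 -1.25  1.57 -0.3  -0.08 -0.01]
51 [ 0.28 -1.79  0.94 -0.44 -0.05  0.03]
52 [-0.42 -2.91  0.34 -0.71  0.02  0.04]
53 [-0.52 -3.47 -1.42 -0.87  0.09  0.04]
29.2167 0.013056191773418466 [ 0.56291747 -0.24220913  0.11447083]
```

The bite came at about 50°, under a preload of roughly 2.4 N, so a free bite would be nearer 48°. I'll turn to about 60° following the ramp down, then check the forces and let go.

```bash
python3 - <<'E'
from h import *
xy=[.563,-.2422];F0=np.load("F0.npy")
for a in np.arange(54,60.1,1):
    z=.1146-.00013*(a-52)
    movep([*xy,z],down(HY-np.radians(a)));f=F(4)-F0
    print(a,np.round(f,2))
    if np.linalg.norm(f[:3])>20:break
s=get_state();print(s["time"],s["finger_gap"],s["tool_pos"],np.degrees(R.from_quat(s["orientation"]).as_matrix()[:,0][:2]),np.degrees(HY)-np.degrees(np.arctan2(*R.from_quat(s["orientation"]).as_matrix()[[1,0],0])))
E
```

```text
54.0 [-1.   -4.05 -0.8  -0.9   0.15  0.04]
55.0 [-1.18 -3.78 -0.27 -1.03  0.2   0.07]
56.0 [-1.06 -4.83  1.03 -1.11  0.25  0.09]
57.0 [-1.46 -5.13  1.33 -1.12  0.24  0.11]
58.0 [-1.83 -4.71  1.66 -1.16  0.27  0.12]
59.0 [-1.3  -4.93  1.47 -1.13  0.29  0.14]
60.0 [-1.88 -5.18  1.74 -1.14  0.33  0.17]
31.4333 0.013038046588863553 [ 0.56303211 -0.24228312  0.11369832] [ 42.82203003 -38.06678205] 59.98559872063739
```

```bash
python3 - <<'E'
from h import *
let_go();servo_line([.563,-.2422,.2],max_speed=.1);movep([.45,.05,.3],down(HY))
sleep(.3);P={}
for n in("scene","top"):
    p,d=snapshot(n);cv2.imwrite(f"pics/{n}3.png",p[:,:,::-1]);P[n]=cloud(n,d)
    q=P[n].reshape(-1,3);q=q[(q[:,2]>.118)&(q[:,2]<.16)&(np.hypot(q[:,0]-.5625,q[:,1]+.242)<.06)]
    print(n,len(q),cv2.minAreaRect((q[:,:2]*1000).astype(np.float32)) if len(q) else 0,np.percentile(q[:,2],[50,99]))
t=cv2.imread("pics/top3.png")[145:235,355:445];c=cv2.imread("pics/scene3.png")[170:270,190:300]
cv2.imwrite("pics/v3.png",np.hstack([cv2.resize(t,(360,360),interpolation=2),cv2.resize(c,(396,360),interpolation=2)]))
print(get_state()["time"])
E
```

```text
scene 213 ((565.3603515625, -242.62623596191406), (16.0247802734375, 61.85582733154297), 48.638675689697266) [0.13581793 0.14038404]
top 153 ((561.175048828125, -240.98626708984375), (14.117682456970215, 61.77555847167969), 48.254249572753906) [0.1379596  0.14208382]
34.8
```

View pics/v3.png

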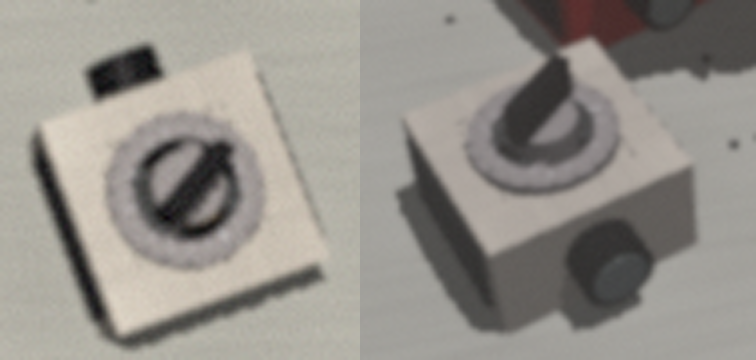

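The handle stands upright and centred in the ring, within about 1.5 mm. Its measured yaw is −41.6°, a turn of 60°, so it did not spring back when released.

```bash
python3 -c "
from cell import *
print(job_done())"
```

```text
the job is handed in; nothing more can be done
None
```

I lowered the lamp holder into the white lamp house's port, turned it clockwise to 60° (about 10–12° past the bite), let go, and handed the job in; by my estimate it presses the contact plate with about 16 N, though I could not measure that directly.

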